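# Load the supply case and gauge its heatsink

## Task

Load the tall heatsink (fins up), the can capacitor (standing upright) and the copper bus bar (lying flat) into the open aluminium case, each directly on its floor. Then, to check that the lid will clear, take the bridge height gauge from its sloping rest and lower it across the case's two long rims so that its feet sit flush on both rims and its spring foot stands on top of the heatsink, showing its height, and leave it there. Set everything down rather than dropping it, and leave the low heatsink and the other things on the bench where they are.

Things in the scene. Friction and masses are not known exactly. Their poses are not given: they have to be found in the camera images.
- case: open-topped aluminium instrument case, fixed to the bench, outside 232 (its x) x 162 (its y) x 70 mm high, walls and floor 6 mm thick, so inside 220 x 150 mm and 64 mm deep. Origin: centre of its underside; z up. Its two long rims run along its x at y = +-78 mm, 70 mm above the bench.
- heatsink: the tall heatsink: finned aluminium block 100 (x, along the fins) x 50 (y) x 44 mm high, about 0.3 kg; stands on its base plate, fins up. Origin: centre of its underside, z up. Starts on the mat to the robot's left.
- capacitor: black can capacitor, upright cylinder 40 mm in diameter, 56 mm high (two 3 mm terminals on top), 0.1 kg. Origin: centre of its underside, z up the axis. Starts standing on the mat to the left.
- busbar: copper bus bar, flat bar 120 (x) x 20 (y) x 12 mm (z), 0.24 kg, lying flat. Origin: centre of its underside. Starts on the mat to the left.
- gauge: bridge height gauge, 0.4 kg, in a sloping rest to the robot's right. Origin: centre of its beam's underside; y along the beam, z up through the handle. Steel beam 190 mm long (y), 24 wide, 14 thick; flat end feet 50 (x) x 34 (y) centred at y = +-78, flush with its underside. Above it a grey housing 34 (x) x 44 (y) up to z = 60, then a black handle 26 (x) x 24 (y) from z = 60 to 104 mm.
- gauge_handle (a point): grip point of the gauge's handle: on the gauge's z axis, 88 mm above the beam's underside; same axes as the gauge
- gauge_foot (a joint): reading of the gauge: how far the spring foot below its beam's centre is pushed up, m. 0 = fully out, sole 45 mm below the beam's underside; travel 42 mm; needs about 1 N. With the gauge on the case's rims and the foot on the tall heatsink on the case's floor it reads 0.025.
- foot_tip (a point): centre of the sole (20 mm disc) of the gauge's spring foot
- rest: light wooden sloping rest for the gauge, fixed, base 110 (x) x 206 (y) mm. Origin: centre of its underside. The gauge lies in it, beam along the rest's y, gauge origin 85 mm straight above the rest's, handle leaning 31.5 deg (0.55 rad) from vertical towards the rest's -x (to the robot); lips and cheeks 12 mm high hold its end feet, so draw it out along its own z.
- low_heatsink: bystander: a second finned aluminium heatsink, 100 (x) x 50 (y) but only 26 mm high, among the parts. Origin: centre of its underside. Not to be used.
- spool: bystander: yellow solder spool, 44 mm in diameter, 40 mm high, standing amid the parts. Origin: centre of its underside.
- multimeter: bystander: red multimeter 150 (x) x 75 (y) x 34 mm (dial up to 39 mm), in front of the robot. Origin: centre of its underside.
- screwdriver: bystander: screwdriver 180 mm long, lying along its x, about 30 mm high. Origin: centre of its underside.
- pliers: bystander: pliers, about 150 mm long along x, 45 mm wide, 12 mm high. Origin: near the joint, on the underside.
- pen_cup: bystander: black cup 72 mm in diameter, 100 mm high, pens up to 155 mm, beyond the case. Origin: centre of its underside.
- calculator: bystander: calculator 100 (x) x 150 (y) x 18 mm, beyond the case. Origin: centre of its underside.

How it is judged:
On the way:
1. heatsink (fins up), capacitor (upright) and bus bar (flat) are all in the case on its floor and let go, the gauge still in its rest (x of heatsink in the frame of case between -0.11 and 0.11 m and y of heatsink in the frame of case between -0.075 and 0.075 m and z of heatsink in the frame of case between 0.003 and 0.011 m and angle between each of heatsink, capacitor's own z axis and vertical below 0.08 rad and x of capacitor in the frame of case between -0.11 and 0.11 m and y of capacitor in the frame of case between -0.075 and 0.075 m and z of capacitor in the frame of case between 0.003 and 0.011 m and x of busbar in the frame of case between -0.11 and 0.11 m and y of busbar in the frame of case between -0.075 and 0.075 m and z of busbar in the frame of case between 0.003 and 0.021 m and angle between the z axis of busbar and the z axis of case, either way round below 0.08 rad and contact force between the fingers and heatsink below 0.1 N and linear speed of each of heatsink, capacitor, busbar below 0.03 m/s and contact force between the fingers and capacitor below 0.1 N and contact force between the fingers and busbar below 0.1 N and distance of gauge from where it was at the start of the episode below 0.03 m), for 0.2 s.
At the end, for the whole second after the job is handed in: Three parts released on the case's floor (within 5 mm; flat or upright within 0.08 rad). Gauge released on the rims: underside 66 to 74 mm above the case's underside, upright within 0.04 rad, foot touching the tall heatsink and reading 21.5 to 28.5 mm. All at rest (x of heatsink in the frame of case between -0.11 and 0.11 m and y of heatsink in the frame of case between -0.075 and 0.075 m and z of heatsink in the frame of case between 0.003 and 0.011 m and angle between each of heatsink, capacitor's own z axis and vertical below 0.08 rad and x of capacitor in the frame of case between -0.11 and 0.11 m and y of capacitor in the frame of case between -0.075 and 0.075 m and z of capacitor in the frame of case between 0.003 and 0.011 m and x of busbar in the frame of case between -0.11 and 0.11 m and y of busbar in the frame of case between -0.075 and 0.075 m and z of busbar in the frame of case between 0.003 and 0.021 m and angle between the z axis of busbar and the z axis of case, either way round below 0.08 rad and contact force between the fingers and heatsink below 0.1 N and linear speed of each of heatsink, capacitor, busbar below 0.03 m/s and contact force between the fingers and capacitor below 0.1 N and contact force between the fingers and busbar below 0.1 N and z of gauge in the frame of case between 0.066 and 0.074 m and angle between gauge's own z axis and vertical below 0.04 rad and value of joint gauge_foot between 0.0215 and 0.0285 m and x of foot_tip in the frame of heatsink between -0.05 and 0.05 m and y of foot_tip in the frame of heatsink between -0.025 and 0.025 m and contact force between gauge and heatsink above 0.1 N and contact force between gauge and case above 0.5 N and linear speed of gauge below 0.02 m/s and contact force between the fingers and gauge below 0.1 N).
It fails at once if a bystander (low heatsink, spool, multimeter, screwdriver, pliers, pen cup, calculator) is shifted more than 30 mm (distance of any of low_heatsink, spool, multimeter, screwdriver, pliers, pen_cup, calculator from where it was at the start of the episode above 0.03 m).
It fails at once if a part or the gauge is dropped: faster than 0.6 m/s while the fingers do not touch it ((contact force between the fingers and heatsink below 0.05 N and linear speed of heatsink above 0.6 m/s) or (contact force between the fingers and capacitor below 0.05 N and linear speed of capacitor above 0.6 m/s) or (contact force between the fingers and busbar below 0.05 N and linear speed of busbar above 0.6 m/s) or (contact force between the fingers and gauge below 0.05 N and linear speed of gauge above 0.6 m/s)).
It also fails if it takes over 72 s, if anything falls off the work surface, if the arm or the gripper's body presses on something with over 40 N, if the wrist force passes 120 N, or if a joint passes its speed limit or range.

## Robot

A 6-joint arm with a two-finger parallel gripper is mounted at the origin on the work surface. World frame = base frame: x ahead of the robot, y to its left, z up, the work surface at z = 0. Lengths are in m, angles in rad, forces in N, time in s.
With the tool pointing down it reaches from about 0.375 to 0.975 m from the base axis. Payload 3.8 kg.
Tool frame: the origin (TCP) lies midway between the tips of the shut fingers; the grasp point (between the pads) lies 19 mm behind it (manip.pinch_z is the distance from the TCP to the grasp point, in m); z points along the fingers, y is the direction in which the jaws open and shut (so a half turn about z gives the same grasp; the last joint's range is limited). The gripper opens to 88 mm and grips with 3 to 60 N. Pads are 18 mm wide; open, the fingers measure 123 mm over their backs; the gripper's body (75 mm by 187 mm) begins 45 mm behind the grasp point.
Start: joints at [-1.262, 0.264, 1.604, -0, 1.274, -0.037], TCP at [0.229, -0.635, 0.205] pointing down, gripper open.
Joint ranges: [-2.63, 2.63], [-0.94, 2.18], [0.31, 2.57], [-1.31, 4.45], [0, 2.66], [-2.55, 2.55]. Speed limits (rad/s): [2.57, 2.57, 3.14, 3.14, 3.14, 3.14].

## Interface

Orientations are given as a 3x3 rotation matrix whose columns are the frame's x, y, z axes.
In Python, from plant import manip, optics, workorder gives the robot as it stands. Calls block until the motion is done:
- manip.movep(position, orientation): joint-space move of the TCP to a pose.
- manip.movel(position, rotation=None, max_speed=0.15, threshold=None): straight line of the TCP; rotation=None keeps the orientation; max_speed is the mean speed in m/s. With threshold (N) it stops when the force on the tool has changed by that much, and returns True; else False.
- manip.move_joints(angles): joint-space move.
- manip.release() and manip.close_gripper(newtons=None): open the fingers fully, or close them until they stop; newtons is the grip in N (None keeps the last).
- manip.sleep(seconds).
- manip.ik(position, orientation): joint angles nearest the present ones, or None.
- manip.get_obs(): the state.
- optics.snapshot(name): name is "side" or "top"; returns a dict with "image" (420x560x3 uint8, red, green, blue), "fx", "fy", "cx", "cy" (pixels), "dist_coeffs" ([k1, k2, p1, p2, k3] as OpenCV has them; the pictures are not rectified), "R" (3x3) and "t" (3): a world point X has camera coordinates R X + t. Camera axes: x right, y down, z forward; pixel columns grow to the right and rows downward; lengths in m; the calibration is good to about 2 mm. A picture is of the moment at which its call begins. There is no depth.
A pose or a line that the arm cannot do raises manip.MotionError and nothing moves.
- workorder.job_done(): hands the job in, once; it reports no verdict.
The state is a dict: "time": time; "qpos": joint angles; "qvel": joint speeds; "tau": joint torques, N m; "tool_pos": TCP position; "ee_rot": TCP orientation; "wrist_force": force on the tool from outside, world axes, zero at the start; "torque": the same for the moment, N m; "finger_gap": finger opening in m.
Only numpy, scipy, OpenCV 4.12 (cv2) and the standard library are available. Lean on these libraries where they do the work, as an engineer would, in place of code of your own. Each camera call takes 0.05 s, during which the arm holds its last target. There are 200 camera calls.

## Working session

There is one attempt and no reset: what is moved stays moved. The work goes in short steps, each a Python script; the robot and the scene stay as the last script left them, time stands still between calls to the robot, and variables do not carry over. Pictures are saved under pics/ and viewed, about 8 in all and at most 12, crops included, and the job is handed in when it is done.

```bash
ls; mkdir -p pics; cat > h.py <<'E'
import numpy as np, cv2
from plant import manip, optics, workorder
def snap(name,fn=None,crop=None,s=1):
    o=optics.snapshot(name)
    im=cv2.cvtColor(o["image"],cv2.COLOR_RGB2BGR)
    if fn:
        if crop: a,b,c,d=crop; im=im[b:d,a:c]
        if s!=1: im=cv2.resize(im,None,fx=s,fy=s,interpolation=cv2.INTER_CUBIC)
        cv2.imwrite("pics/"+fn,im)
    return o
def K(o): return np.array([[o["fx"],0,o["cx"]],[0,o["fy"],o["cy"]],[0,0,1.]])
def proj(o,P):
    return cv2.projectPoints(np.array(P,float).reshape(-1,3),cv2.Rodrigues(np.array(o["R"]))[0],np.array(o["t"],float),K(o),np.array(o["dist_coeffs"],float))[0].reshape(-1,2)
def onz(o,px,z):
    u=cv2.undistortPoints(np.array(px,float).reshape(-1,1,2),K(o),np.array(o["dist_coeffs"],float)).reshape(-1,2)
    R=np.array(o["R"]);C=-R.T@np.array(o["t"])
    d=np.c_[u,np.ones(len(u))]@R
    return C+d*((z-C[2])/d[:,2])[:,None]
def down(a):  # jaw (y) axis at angle a in world, z down
    y=np.array([np.cos(a),np.sin(a),0]);z=np.array([0,0,-1.]);return np.c_[np.cross(y,z),y,z]
E
python3 - <<'E'
from h import *
import pickle
os={}
for n in("top","side"):
    o=snap(n,n+"0.png",(0,0,560,420),1.42); os[n]={k:v for k,v in o.items()}
    R=np.array(o["R"]);print(n,-R.T@np.array(o["t"]),R[2],o["fx"],o["dist_coeffs"])
pickle.dump(os,open("o.pkl","wb"))
print(manip.pinch_z,manip.get_obs()["ee_rot"])
E
```

```text
pics
top [0.33222727 0.00270451 1.28695384] [ 1.95399204e-01 -3.24034895e-04 -9.80723736e-01] 465.24766163691567 [-0.12497301  0.          0.          0.          0.        ]
side [-0.14300032  0.69566874  1.03417371] [ 0.52307045 -0.5074541  -0.68475371] 485.7628101853569 [-0.07617564  0.          0.          0.          0.        ]
0.0187 [[ 9.40792047e-01  3.38983723e-01 -5.99088931e-04]
 [ 3.38984243e-01 -9.40790141e-01  1.89551229e-03]
 [ 7.89308549e-05 -1.98636460e-03 -9.99998024e-01]]
```

View pics/top0.png

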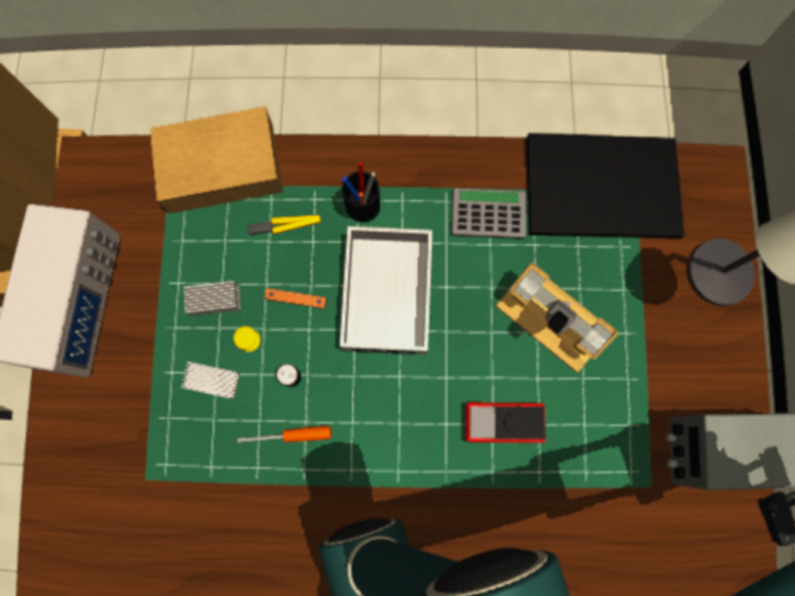

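View pics/side0.png

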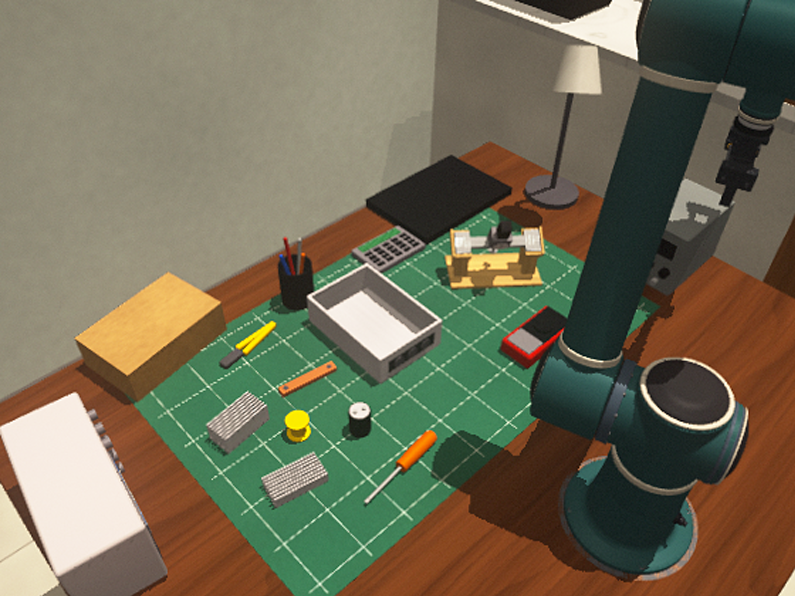

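The top view (y to the left, x up) shows the parts at (185–325, 280–395), the case at (340–432, 228–352) and the gauge at (557, 318). In the side view, the heatsink at (238, 422) looks like the tall one. I'll enlarge both areas.

```bash
python3 - <<'E'
import pickle,cv2
o=pickle.load(open("o.pkl","rb"))
t=cv2.cvtColor(o["top"]["image"],cv2.COLOR_RGB2BGR)
cv2.imwrite("pics/a.png",cv2.resize(t[145:295,115:315],None,fx=4,fy=4,interpolation=cv2.INTER_CUBIC))
cv2.imwrite("pics/b.png",cv2.resize(t[180:270,340:445],None,fx=6,fy=6,interpolation=cv2.INTER_CUBIC))
t=cv2.cvtColor(o["side"]["image"],cv2.COLOR_RGB2BGR)
cv2.imwrite("pics/c.png",cv2.resize(t[180:360,140:320],None,fx=3.3,fy=3.3,interpolation=cv2.INTER_CUBIC))
E
```

```text
(no output)
```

View pics/a.png

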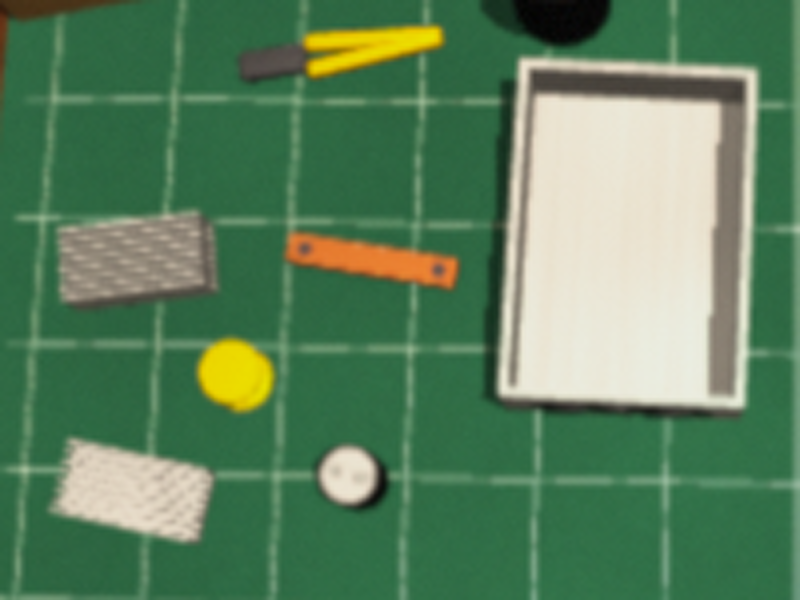

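View pics/b.png

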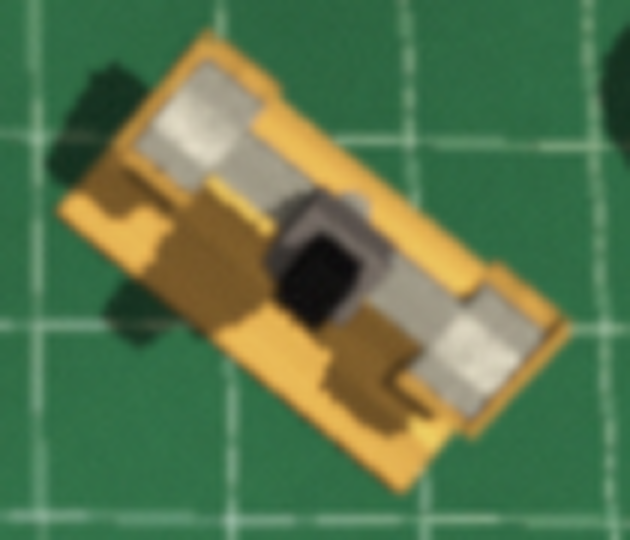

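View pics/c.png

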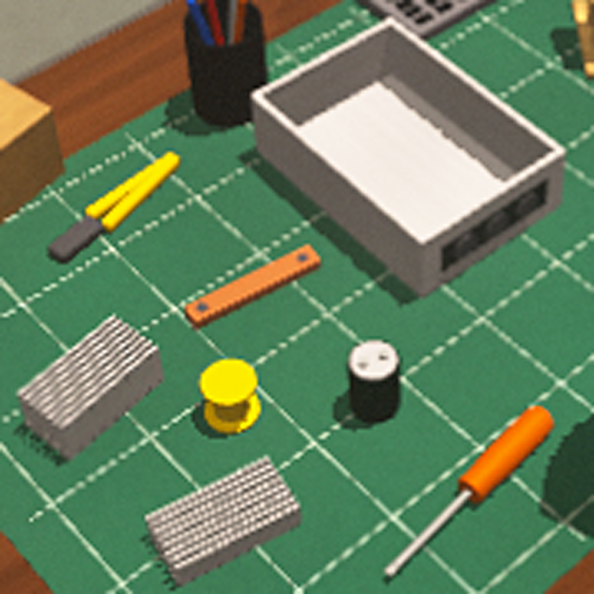

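The tall heatsink is the upper one, and its top corners are near (58,228), (200,212), (210,284) and (64,298) in crop a. The busbar, capacitor top (348,475) and case rim are clear. In crop b the gauge feet centre near (200,125) and (480,352), and the handle top is near (318,280). I'll compute poses and check them with an overlay.

```bash
cat > meas.py <<'E'
from h import *
import pickle
from scipy.optimize import least_squares
os=pickle.load(open("o.pkl","rb"));T=os["top"];S=os["side"]
def A(p): p=np.array(p,float); return (p+.5)/4-.5+[115,145]
def B(p): p=np.array(p,float); return (p+.5)/6-.5+[340,180]
def C(p): p=np.array(p,float); return (p+.5)/3.3-.5+[140,180]
def Rz(a): return np.array([[np.cos(a),-np.sin(a),0],[np.sin(a),np.cos(a),0],[0,0,1]])
def box(l,w,z): return np.array([[-l/2,-w/2,z],[l/2,-w/2,z],[l/2,w/2,z],[-l/2,w/2,z]])
def place(v,P): return P@Rz(v[2]).T+[v[0],v[1],0]
def fit(P,obs,v0):
    # obs: list of (cam,pixels)
    f=lambda v:np.concatenate([(proj(c,place(v,P[i]))-q).ravel() for c,i,q in obs])
    r=least_squares(f,v0); return r.x,np.abs(r.fun).max()
E
cat > m1.py <<'E'
from meas import *
s=slice(None)
# order of corners per box: (-,-),(+,-),(+,+),(-,+); world x up in image, y left
# long axis x chosen with angle a
hs,e1=fit(box(.1,.05,.044),[(T,s,A([(200,212),(58,228),(64,298),(210,284)]))],[.6,.4,np.pi/2])
hs2,e2=fit(box(.1,.05,.044),[(S,[0,1,2,3],C([(113,318),(20,397),(72,430),(160,350)]))],[.6,.4,np.pi/2])
bb,e3=fit(box(.12,.02,.012),[(T,s,A([(459,257),(290,233),(286,260),(455,289)]))],[.6,.2,np.pi/2])
cs,e4=fit(box(.232,.162,.07),[(T,s,A([(744,411),(758,68),(520,58),(498,399)]))],[.6,.1,0])
cs2,e5=fit(box(.232,.162,.07),[(S,[0,1,2,3],C([(564,155),(390,18),(252,97),(430,245)]))],[.6,.1,0])
cp=onz(T,A([(348,475)]),.056)[0]; cp2=onz(S,C([(374,360)]),.056)[0]
lo,_=fit(box(.1,.05,.026),[(T,s,A([(213,470),(68,438),(52,513),(194,542)]))],[.4,.4,np.pi/2])
sp=onz(T,A([(232,372)]),.04)[0]
np.set_printoptions(precision=4,suppress=True)
for n,v in [("hs",(hs,e1)),("hs side",(hs2,e2)),("bb",(bb,e3)),("case",(cs,e4)),("case side",(cs2,e5)),("cap",cp),("cap side",cp2),("low",lo),("spool",sp)]: print(n,v)
# gauge
L=.55
def G(v,P): # rest yaw v[2]
    Rg=np.array([[np.cos(L),0,-np.sin(L)],[0,1,0],[np.sin(L),0,np.cos(L)]])
    return (np.atleast_2d(P)@Rg.T+[0,0,.085])@Rz(v[2]).T+[v[0],v[1],0]
best=[]
for t in (.008,.014):
    P=np.array([[0,.078,t],[0,-.078,t],[0,0,.104]])
    q=B([(200,125),(480,352),(318,280)])
    r=least_squares(lambda v:(proj(T,G(v,P))-q).ravel(),[.5,-.3,-.6]); print(t,r.x,r.fun)
g=r.x
np.save("poses.npy",np.array([hs,bb,cs,[cp[0],cp[1],0],g]))
ims=[]
for c,cr,f in((T,(115,160,445,270),2.4),(S,(140,140,400,360),2.0)):
    im=cv2.cvtColor(c["image"],cv2.COLOR_RGB2BGR)[cr[1]:cr[3],cr[0]:cr[2]]
    f=780/im.shape[1] if c is T else 1.4
    if c is S: im=im[:, :]
    im=cv2.resize(im,None,fx=f,fy=f,interpolation=cv2.INTER_CUBIC)
    def poly(W,col):
        p=((proj(c,W)-cr[:2]+.5)*f).astype(int); cv2.polylines(im,[p.reshape(-1,1,2)],True,col,1)
    poly(place(hs,box(.1,.05,.044)),(0,0,255));poly(place(hs,box(.1,.05,0)),(255,0,255))
    poly(place(bb,box(.12,.02,.012)),(255,0,0))
    poly(place(cs,box(.232,.162,.07)),(0,0,255));poly(place(cs,box(.22,.15,.006)),(255,0,0))
    for y in(-.078,.078): poly(G(g,box(.05,.034,0.014)+[0,y,0]),(0,0,255))
    poly(G(g,box(.026,.024,.104)),(0,255,255)); poly(place(g,box(.11,.206,0)),(255,0,0))
    ims.append(im)
w=max(i.shape[1] for i in ims)
cv2.imwrite("pics/ov.png",np.vstack([np.pad(i,((0,0),(0,w-i.shape[1]),(0,0))) for i in ims]))
E
python3 m1.py
```

```text
hs (array([0.5851, 0.3704, 1.7025]), np.float64(0.8659480080350761))
hs side (array([0.5822, 0.373 , 1.7602]), np.float64(1.0919851459276515))
bb (array([0.5909, 0.2091, 1.4298]), np.float64(0.605786440031693))
case (array([ 0.6013,  0.0275, -0.0332]), np.float64(0.6801697318557558))
case side (array([ 0.6013,  0.0291, -0.0188]), np.float64(1.288645026530503))
cap [0.4361 0.2119 0.056 ]
cap side [0.4377 0.2119 0.056 ]
low [0.4249 0.3658 1.3909]
spool [0.5059 0.2972 0.04  ]
0.008 [ 0.5612 -0.3037 -0.6951] [ 0.56   -0.7974 -0.1139 -0.7617 -0.4128  1.4422]
0.014 [ 0.5621 -0.3041 -0.6935] [ 0.3306 -0.6531 -0.0842 -0.5218 -0.2288  1.0905]
```

View pics/ov.png

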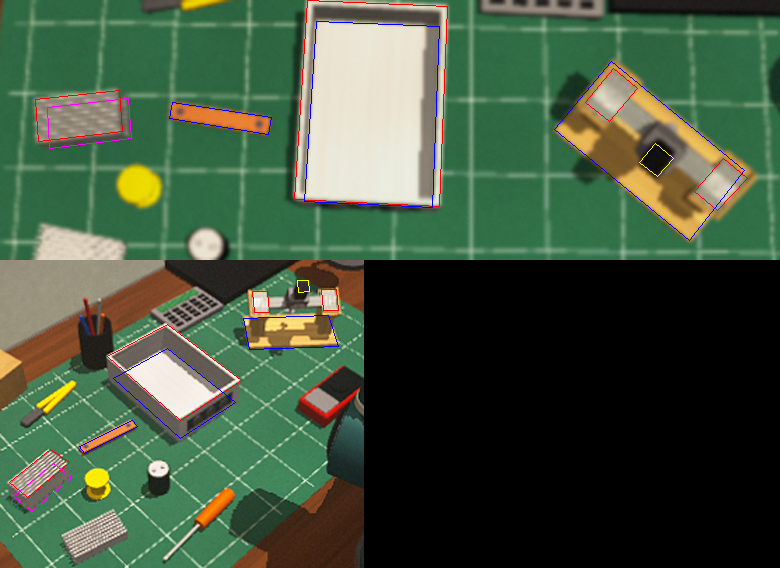

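The overlay matches everything except the handle top, which is slightly off in the side view. I'll check that later. Layout in the case: bus bar across at x=-38 mm, heatsink along x at +38 mm, capacitor at -80 mm. I'm starting with the bus bar.

```bash
cat >> h.py <<'E'
CASE=np.array([.6013,.0279,-.029])
def cw(x,y):
    c,s=np.cos(CASE[2]),np.sin(CASE[2]); return CASE[0]+c*x-s*y,CASE[1]+s*x+c*y
def best(p,a):
    q=np.array(manip.get_obs()["qpos"]);r=[]
    for k in(0,np.pi):
        j=manip.ik(p,down(a+k))
        if j is not None: r.append((np.abs(np.array(j)-q).max(),k))
    return down(a+min(r)[1])
def st(m=""):
    o=manip.get_obs();print(m,"t%.1f gap%.4f"%(o["time"],o["finger_gap"]),np.round(o["tool_pos"],4),np.round(o["wrist_force"],1))
def pick(x,y,a,z,F,hi=.17):
    R=best([x,y,hi],a);manip.movep([x,y,hi],R)
    print("touch",manip.movel([x,y,z],max_speed=.15,threshold=12));st("at")
    manip.close_gripper(F);st("grip");manip.movel([x,y,hi],max_speed=.2);st("up")
def place(x,y,a,z,hi=.17):
    R=best([x,y,hi],a);manip.movep([x,y,hi],R)
    manip.movel([x,y,z+.012],max_speed=.15)
    print("touch",manip.movel([x,y,z-.003],max_speed=.04,threshold=4));st("down")
    manip.release();manip.movel([x,y,hi],max_speed=.2);st("left")
E
python3 - <<'E'
from h import *
p=manip.get_obs()["tool_pos"];st("start")
manip.movel([p[0],p[1],.3],max_speed=.3)
pick(.5909,.2091,1.4298+np.pi/2,.004,30)
snap("side");x,y=cw(-.038,0);place(x,y,CASE[2],.010)
snap("top","d.png",(90,120,370,330),2.8)
E
```

```text
start t0.1 gap0.0881 [ 0.2286 -0.6344  0.2042] [-0.4  0.4  0.3]
touch False
at t5.1 gap0.0881 [0.592  0.2095 0.0052] [-0.5 -0.3 -0.1]
grip t6.4 gap0.0004 [0.5909 0.2091 0.004 ] [ 0.1 -0.  -0.1]
up t7.3 gap0.0002 [0.5899 0.2088 0.1685] [-0.9  0.9 -0.1]
touch False
down t9.8 gap0.0006 [0.563  0.0289 0.0066] [-1.   0.5  0.3]
left t12.1 gap0.0881 [0.5623 0.029  0.1686] [-0.2  0.8 -0.1]
```

View pics/d.png

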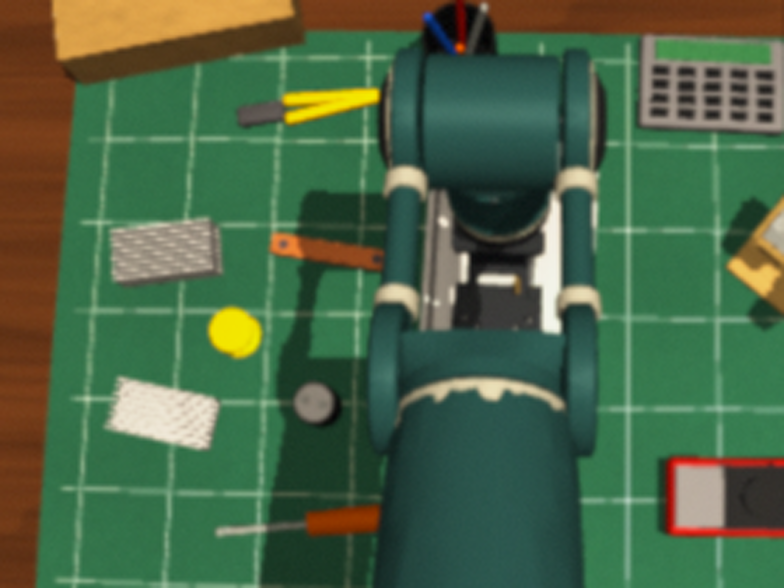

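The fingers shut on nothing: the bar is still in its place at about (275–383, 235–270). With the tips 4 mm up, the pads seem to have closed above it. I'll retry lower and take pictures at the bottom.

```bash
python3 - <<'E'
from h import *
x,y,a,hi=.5909,.2091,1.4298+np.pi/2,.1
R=best([x,y,hi],a);manip.movep([x,y,hi],R)
print(manip.movel([x,y,.0015],max_speed=.12,threshold=12));manip.sleep(.2);st("at")
o=snap("side","e1.png",(190,200,310,340),3);print(proj(o,[x,y,.0015]))
manip.close_gripper(30);st("grip")
snap("side","e2.png",(190,200,310,340),3)
a=cv2.imread("pics/e1.png");b=cv2.imread("pics/e2.png");cv2.imwrite("pics/e.png",np.hstack([a,b]))
E
```

```text
False
at t14.1 gap0.0883 [0.5918 0.2094 0.0026] [-0.   0.3  0.3]
[[217.45701943 267.79477584]]
grip t15.5 gap0.0004 [0.5909 0.2091 0.0015] [-0.3 -0.9  0.4]
```

View pics/e.png

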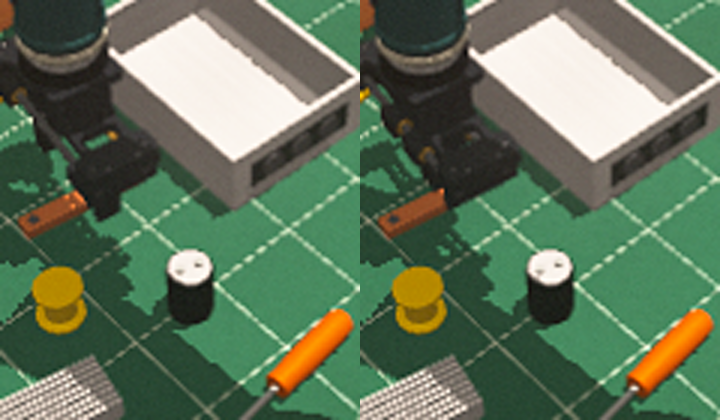

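The bar's centre lies exactly under the TCP, yet the gap reads 0, so the shut pads must be just above the bar. I'll probe downward gently with the gripper shut to find out how far the real tips reach.

```bash
python3 - <<'E'
from h import *
x,y=.5909,.2091
try: print(manip.movel([x,y,-.012],max_speed=.02,threshold=4))
except Exception as e: print(repr(e))
st("probe"); manip.movel([x,y,.05],max_speed=.15)
# same beside the bar, on the mat
x=.54;manip.movel([x,y,.02],max_speed=.15)
print(manip.movel([x,y,-.015],max_speed=.025,threshold=4));st("mat"); manip.movel([x,y,.1],max_speed=.15)
E
```

```text
False
probe t16.4 gap0.0006 [ 0.591   0.2091 -0.012 ] [ 0.7 -1.1  0. ]
False
mat t19.0 gap0.0007 [ 0.5402  0.2092 -0.0148] [0.7 0.7 0.6]
```

There's no contact even at z=-15 mm, so the real tips sit well above the reported TCP. I'll keep probing until they touch.

```bash
python3 - <<'E'
from h import *
x,y=.54,.2091
manip.movel([x,y,.0],max_speed=.15)
print(manip.movel([x,y,-.05],max_speed=.025,threshold=4));st("mat")
print(manip.get_obs()["qpos"]); p=manip.get_obs()["tool_pos"]
o=snap("side");u=proj(o,[p,[p[0],p[1],0]]);c=(u[1]-[45,50]).astype(int)
im=cv2.cvtColor(o["image"],cv2.COLOR_RGB2BGR)[c[1]:c[1]+90,c[0]:c[0]+90]
im=cv2.resize(im,None,fx=5,fy=5,interpolation=cv2.INTER_CUBIC)
for v,col in zip(u,((0,0,255),(255,0,255))): cv2.circle(im,tuple(int(k) for k in (v-c+.5)*5),3,col,-1)
T=snap("top");u=proj(T,[[p[0],p[1],0.05]]);c=(u[0]-[45,45]).astype(int)
cv2.imwrite("pics/f.png",im)
manip.movel([x,y,.1],max_speed=.15)
E
```

```text
True
mat t22.0 gap0.0006 [ 0.5399  0.2091 -0.0329] [-1.  -0.6  4.5]
[3.26434231e-01 3.41697623e-01 1.99499963e+00 1.29516818e-05
 8.05653157e-01 4.67426055e-01]
```

View pics/f.png

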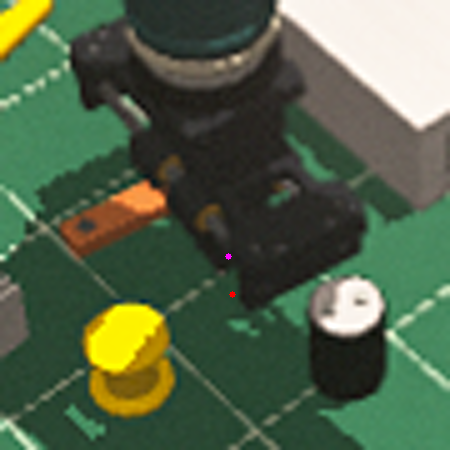

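Contact came at a reported z of -33 mm, with the tip laterally where expected (near (228,258)). The real tips are therefore about 33 mm higher than reported, unless the gripper body touched the capacitor. I'll let the bar grasp itself be the clean probe: descend open until touch, back off, close, and check the gap.

```bash
python3 - <<'E'
from h import *
x,y,a=.5909,.2091,1.4298+np.pi/2
manip.release();manip.movep([x,y,.06],best([x,y,.06],a));manip.movel([x,y,-.020],max_speed=.15)
print(manip.movel([x,y,-.045],max_speed=.025,threshold=4));z=manip.get_obs()["tool_pos"][2];st("touch")
manip.movel([x,y,z+.003],max_speed=.05);manip.close_gripper(30);st("grip")
if manip.get_obs()["finger_gap"]>.01:
    manip.movel([x,y,.13],max_speed=.2);st("up")
E
```

```text
True
touch t26.1 gap0.0882 [ 0.591   0.2091 -0.0329] [-0.1 -0.6  5.1]
grip t27.4 gap0.0195 [ 0.591   0.2091 -0.0298] [1.  0.4 0.3]
up t28.4 gap0.0196 [0.5896 0.2087 0.1283] [-0.9 -1.3 -2. ]
```

Gripped (gap 19.5 mm), and the touch point is again -32.9 mm, so the reported z is a constant 33 mm too low. I'm placing the bar, then picking up the heatsink with that correction.

```bash
python3 - <<'E'
from h import *
x,y=cw(-.038,0);place(x,y,CASE[2],-.0238,hi=.12)
pick(.5845,.371,1.72+np.pi/2,-.019,30,hi=.12)
if manip.get_obs()["finger_gap"]>.04:
    x,y=cw(.038,0);place(x,y,CASE[2]+np.pi/2,-.013,hi=.12)
E
```

```text
touch True
down t30.5 gap0.0200 [ 0.5645  0.029  -0.0242] [-0.6 -0.1  3.9]
left t32.5 gap0.0878 [0.5621 0.029  0.1187] [-0.2 -0.1  0.1]
touch False
at t34.9 gap0.0884 [ 0.5856  0.3715 -0.0177] [-0.   0.5  0.2]
grip t35.5 gap0.0501 [ 0.5847  0.3711 -0.0188] [-0.3  0.4  0.8]
up t36.4 gap0.0496 [0.5832 0.3702 0.1181] [-0.5  0.1 -4.1]
touch True
down t39.0 gap0.0498 [ 0.6405  0.0268 -0.0132] [0.9 0.2 2.8]
left t40.5 gap0.0884 [0.6382 0.0268 0.1188] [ 0.4  0.6 -0. ]
```

```bash
cat > g.py <<'E'
from h import *
L=.55
def gauge(v):
    c,s=np.cos(v[2]),np.sin(v[2]);Rz=np.array([[c,-s,0],[s,c,0],[0,0,1]])
    return np.array([v[0],v[1],.085]),Rz@np.array([[np.cos(L),0,-np.sin(L)],[0,1,0],[np.sin(L),0,np.cos(L)]])
def tool(Rg,k): return np.c_[k*-Rg[:,0],k*Rg[:,1],-Rg[:,2]] if True else 0
def rep(p_true,R,mode="tool"): # reported TCP for a true tip position
    return p_true+(.033*R[:,2] if mode=="tool" else np.array([0,0,-.033]))
E
python3 - <<'E'
from h import *
from g import *
pick(.4368,.2119,CASE[2]+np.pi/2,-.013,25,hi=.12)
if manip.get_obs()["finger_gap"]>.03:
    x,y=cw(-.080,0);place(x,y,CASE[2]+np.pi/2,-.007,hi=.12)
o,Rg=gauge([.5621,-.3041,-.6935])
for k in(1,-1):
    R=tool(Rg,k)
    for d in(.12,.0,-.1):
        p=rep(o+Rg@[0,0,.088-.019+d],R); j=manip.ik(p,R);print(k,d,p,np.linalg.det(R),j)
E
```

```text
touch False
at t42.6 gap0.0881 [ 0.4378  0.2121 -0.0123] [-0.4 -0.1  0.1]
grip t43.4 gap0.0396 [ 0.4368  0.2119 -0.013 ] [-1.2 -0.1  1.6]
up t44.2 gap0.0391 [0.4358 0.2115 0.1187] [ 0.6 -0.4 -1.2]
touch True
down t46.4 gap0.0396 [ 0.5224  0.0302 -0.0074] [-0.5  0.1  1.4]
left t48.0 gap0.0883 [0.5205 0.0302 0.119 ] [-0.   0.1 -0.7]
1 0.12 [ 0.49939526 -0.25197748  0.21799383] 1.0000000000000002 [-0.41623301 -0.313676    2.24744824 -0.22733246  0.68776859 -1.15589573]
1 0.0 [ 0.54762967 -0.29207173  0.11569088] 1.0000000000000002 [-0.45607828 -0.05960716  2.24735746 -0.29716816  0.43326834 -1.09625472]
1 -0.1 [ 0.58782502 -0.3254836   0.03043843] 1.0000000000000002 [-0.48163132  0.17186339  2.19942936 -0.4510864   0.25488067 -0.95110227]
-1 0.12 [ 0.49939526 -0.25197748  0.21799383] 1.0000000000000002 [-0.41623301 -0.313676    2.24744824 -0.22733246  0.68776859  1.98569692]
-1 0.0 [ 0.54762967 -0.29207173  0.11569088] 1.0000000000000002 [-0.45607828 -0.05960716  2.24735746 -0.29716816  0.43326834  2.04533793]
-1 -0.1 [ 0.58782502 -0.3254836   0.03043843] 1.0000000000000002 [-0.48163132  0.17186339  2.19942936 -0.4510864   0.25488067  2.19049039]
```

All three parts are down, with the touch heights agreeing to 1 mm. At t=48 s I'll hover over the gauge handle and look, with markers for the two possible meanings of the 33 mm offset.

```bash
python3 - <<'E'
from h import *
from g import *
v=[.5621,-.3041,-.6935];o,Rg=gauge(v);R=tool(Rg,1)
c,s=np.cos(CASE[2]),np.sin(CASE[2]);Rc=np.array([[c,-s,0],[s,c,0],[0,0,1.]])
x,y=cw(.038,0)
for z in(.12,.0): print(manip.ik(rep(np.array([x,y,.07+.069+z]),tool(Rc,1)),tool(Rc,1)))
tip=o+Rg@[0,0,.069+.055];p=rep(tip,R);manip.movep(p,R);manip.sleep(.15);st("hover")
ob=manip.get_obs();p=np.array(ob["tool_pos"]);E=np.array(ob["ee_rot"])
t1=p-.033*E[:,2];t2=p+[0,0,.033]
tiles=[]
for n in("side","top"):
    S=snap(n);im0=cv2.cvtColor(S["image"],cv2.COLOR_RGB2BGR)
    for q,name in((tip,"g"),(np.array([x-.04,y,.04]),"c")):
        u=proj(S,[q])[0];a=(u-[60,45]).astype(int);a=np.clip(a,0,[440,330])
        im=cv2.resize(im0[a[1]:a[1]+90,a[0]:a[0]+120],(400,300),interpolation=cv2.INTER_CUBIC)
        if name=="g":
            def dot(P,col):
                for w in proj(S,P): cv2.circle(im,tuple(int(k) for k in (w-a+.5)*400/120),2,col,-1)
            dot([t1+.044*E[:,1],t1-.044*E[:,1]],(0,0,255));dot([t2+.044*E[:,1],t2-.044*E[:,1]],(255,0,255))
            bx=np.array([[i,j,.104] for i in(-.013,.013) for j in(-.012,.012)]+[[i,j,.06] for i in(-.017,.017) for j in(-.022,.022)])
            dot(o+bx@Rg.T,(0,255,0))
        tiles.append(im)
cv2.imwrite("pics/g.png",np.vstack([np.hstack(tiles[:2]),np.hstack(tiles[2:])]))
E
```

```text
[ 2.96900762e-03  1.86408926e-01  1.65986287e+00 -4.44089210e-16
  1.29532086e+00 -1.53882732e+00]
[ 2.96900762e-03  2.74934589e-01  1.78044415e+00 -4.44089210e-16
  1.08621392e+00 -1.53882732e+00]
hover t50.5 gap0.0881 [ 0.5257 -0.2735  0.1625] [-0.1  0.4  0.3]
```

View pics/g.png

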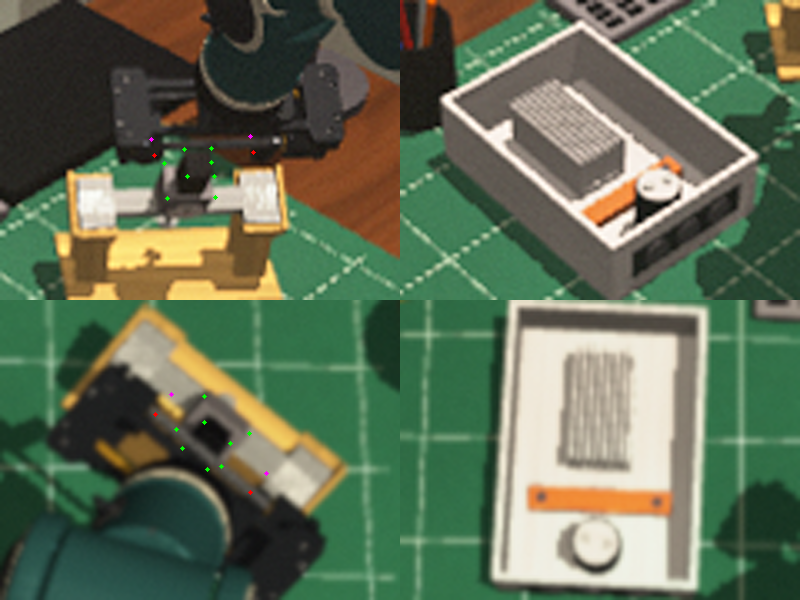

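The case contents look right: heatsink fins up, bar flat, capacitor upright. The two offset hypotheses differ by 17 mm sideways at the tilted handle, so I'll draw the gripper body outline for each one, enlarged.

```bash
python3 - <<'E'
from h import *
from g import *
v=[.5621,-.3041,-.6935];o,Rg=gauge(v)
ob=manip.get_obs();p=np.array(ob["tool_pos"]);E=np.array(ob["ee_rot"]);st()
S=snap("top");im0=cv2.cvtColor(S["image"],cv2.COLOR_RGB2BGR)
u=proj(S,[p])[0];a=(u-[50,37]).astype(int);f=6
im=cv2.resize(im0[a[1]:a[1]+90,a[0]:a[0]+100],None,fx=f,fy=f,interpolation=cv2.INTER_CUBIC)
im=cv2.convertScaleAbs(im,alpha=1.6,beta=25)
def poly(W,col): cv2.polylines(im,[((proj(S,W)-a+.5)*f).astype(int).reshape(-1,1,2)],True,col,1)
for t,col in((p-.033*E[:,2],(0,0,255)),(p+[0,0,.033],(255,0,255))):
    poly(t+np.array([[i,j,-.064] for i,j in((-.0375,-.0935),(.0375,-.0935),(.0375,.0935),(-.0375,.0935))])@E.T,col)
poly(o+np.array([[i,j,.104] for i,j in((-.013,-.012),(.013,-.012),(.013,.012),(-.013,.012))])@Rg.T,(0,255,0))
poly(o+np.array([[i,j,.06] for i,j in((-.017,-.022),(.017,-.022),(.017,.022),(-.017,.022))])@Rg.T,(0,255,0))
cv2.imwrite("pics/k.png",im)
E
```

```text
t50.6 gap0.0882 [ 0.5256 -0.2736  0.1626] [ 0.2 -0.3  0.8]
```

View pics/k.png

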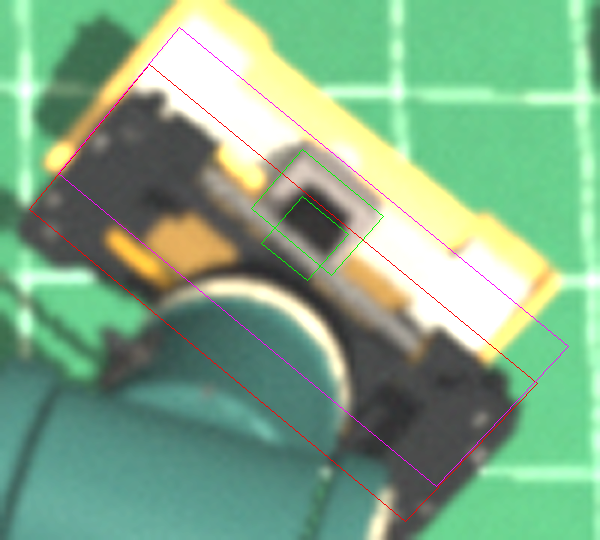

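The red outline (offset along the tool axis) fits; magenta does not. The housing outline fits as well, so the gauge pose is good. I'm grasping the handle and drawing it out along its own axis.

```bash
python3 - <<'E'
from h import *
from g import *
o,Rg=gauge([.5621,-.3041,-.6935]);R=tool(Rg,1)
P=lambda d:rep(o+Rg@[.002,0,.070+d],R)
print(manip.movel(P(0),rotation=R,max_speed=.1,threshold=8));st("at")
manip.close_gripper(60);st("grip")
if .018<manip.get_obs()["finger_gap"]<.03:
    manip.movel(P(.03),max_speed=.08);manip.movel(P(.10),max_speed=.15);st("out")
E
```

```text
False
at t51.3 gap0.0879 [ 0.5485 -0.2929  0.1175] [ 0.4 -0.2  0.1]
grip t52.3 gap0.0235 [ 0.5484 -0.293   0.1175] [-1.3 -1.2  0.3]
out t53.4 gap0.0232 [ 0.5081 -0.2593  0.2022] [-0.7 -0.3 -4.9]
```

Gripped (gap 23.5 mm) and lifted, with 4–5 N of weight showing. Now I'll lower it over the heatsink.

```bash
python3 - <<'E'
from h import *
from g import *
c,s=np.cos(CASE[2]),np.sin(CASE[2]);Rc=np.array([[c,-s,0],[s,c,0],[0,0,1.]]);R=tool(Rc,1)
x,y=cw(.038,0);z=.107
manip.movep([x,y,z+.085],R);manip.sleep(.3);st("above")
manip.movel([x,y,z+.012],max_speed=.1);st("near")
t=manip.movel([x,y,z-.006],max_speed=.02,threshold=9);print(t);st("down")
manip.sleep(.2);st()
o=snap("side");u=proj(o,[[x,y,.1]])[0];a=(u-[65,60]).astype(int)
im=cv2.cvtColor(o["image"],cv2.COLOR_RGB2BGR)[a[1]:a[1]+100,a[0]:a[0]+130]
cv2.imwrite("pics/m.png",cv2.resize(im,None,fx=6,fy=6,interpolation=cv2.INTER_CUBIC))
E
```

```text
above t54.9 gap0.0233 [0.639  0.0258 0.1925] [-0.2  0.8 -3.1]
near t55.8 gap0.0234 [0.6396 0.0269 0.1197] [ 0.2  0.1 -3. ]
True
down t56.5 gap0.0235 [0.6399 0.0269 0.106 ] [-0.1  0.5  5.5]
 t56.7 gap0.0233 [0.6399 0.0269 0.106 ] [0.  0.1 6.1]
```

Contact came at 0.106, where 0.107 was expected. I'll release, withdraw straight up and look.

```bash
python3 - <<'E'
from h import *
manip.release();manip.sleep(.2);p=np.array(manip.get_obs()["tool_pos"])
manip.movel(p+[0,0,.10],max_speed=.15);st("up")
manip.movep([.45,-.15,.25],manip.get_obs()["ee_rot"]);st("aside")
ims=[]
for n in("side","top"):
    o=snap(n);u=proj(o,[[CASE[0],CASE[1],.09]])[0];a=(u-[50,60]).astype(int)
    im=cv2.cvtColor(o["image"],cv2.COLOR_RGB2BGR)[a[1]:a[1]+110,a[0]:a[0]+100]
    ims.append(cv2.resize(im,None,fx=4,fy=4,interpolation=cv2.INTER_CUBIC))
cv2.imwrite("pics/n.png",np.hstack(ims))
E
```

```text
up t58.8 gap0.0881 [0.6377 0.0269 0.2031] [ 0.6 -0.2  0.2]
aside t59.8 gap0.0879 [ 0.4505 -0.1496  0.2496] [-0.1 -0.2  0.2]
```

View pics/n.png

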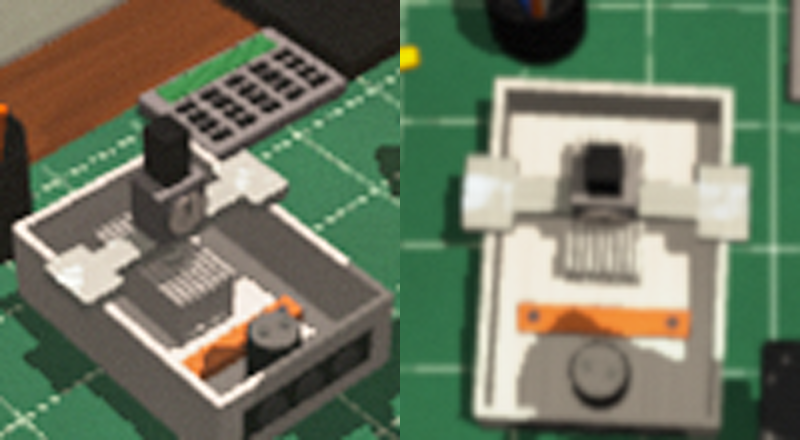

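The gauge stands upright with its feet across both rims (left foot 463–518 over the rim near 490, right foot 697–750 over the rim near 730). It is above the heatsink, and the three parts are on the floor. Handing in.

```bash
python3 -c "
from h import *
workorder.job_done();st('done')"
```

```text
the job is handed in; nothing more can be done
the job is handed in; nothing more can be done
```

I loaded the bus bar, tall heatsink and capacitor into the case, set the bridge gauge across its two long rims over the heatsink, and handed the job in. The clock read 59.8 s at my last check, against the 72 s limit.

**What disagreed:** The reported tool tip was about 33 mm too low along the tool axis. My first bus bar grasp closed on air because of it, and the empty gripper made one harmless trip into the case. I measured the offset by touching the mat twice (both at -32.9 mm) and corrected for it from then on. A picture at the tilted gauge confirmed that it runs along the tool axis.

**Last checks:**
- **Parts:** All three touched the case floor within about 1 mm of the expected height. In the pictures the heatsink is fins up, the bar flat and the capacitor upright.
- **Gauge:** It touched down within 1 mm of the expected height. The final picture shows it upright and released, with a foot over each rim and its housing above the heatsink.
- **Not checked:** I couldn't read the foot's height or see the foot itself. I didn't measure the bystanders again, but nothing in the pictures or touch readings suggests one was moved.

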